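Load the reference plate into its gated magazine

ROBOT

A 6-joint arm with a two-finger parallel gripper is mounted at the origin on a cart in front of the work surface, level with it; the furniture and walls round the work are solid. World frame = base frame: x ahead of the robot, y to its left, z up, the work surface at z = 0. Lengths are in m, angles in rad, forces in N, time in s.
With the tool pointing down it reaches from about 0.25 to 0.8 m from the base axis. Payload 8.5 kg.
Tool frame: the origin (TCP) lies between the finger pads; the fingertips stand 11 mm ahead of it and the grasp point (between the pads) lies 8 mm behind it (ctrl.tcp_to_tips is the distance from the TCP to the fingertips, in m); x points along the fingers, y is the direction in which the jaws open and shut, and the axes are right-handed (so a half turn about x gives the same grasp; the last joint's range is limited). The gripper opens to 85 mm and grips with 20 to 120 N. Pads are 22 mm wide; open, the fingers measure 114 mm over their backs; the gripper's body (76 mm by 85 mm) begins 54 mm behind the grasp point. The pads swing forward as they close: fully open they stand 13 mm farther back than shut.
Start: joints at [1.28, 0.238, -0.013, 1.319, 0, 1.571], TCP at [0.151, 0.503, 0.242] pointing down, gripper open.
Joint ranges: [-2.66, 2.66], [-1.03, 1.9], [-1.14, 1.46], [-1.82, 2.27], [-1.45, 1.34], [-3.14, 3.14]. Speed limits (rad/s): [2.22, 2.22, 2.79, 3.14, 3.14, 3.14].

INTERFACE

Orientations are given as a rotation vector (axis times angle).
In Python, from station import read_state, grab_frame, camera_model, ticket, finder, ctrl gives the robot as it stands.
- The arm moves only by the tool step_arm, never from a script. Its argument "steps" is text: rows parted by semicolons, each of 7 numbers parted by spaces: the shift along the tool's x, y, z as a fraction of full scale, then the turn, a rotation vector about the tool's x, y, z as a fraction of full scale, then the closure, from -1 (fully open) to 1 (shut), so that 0 is half open. A call has 1 to 20 rows; each row shifts and turns the pose as measured when the row begins, along the tool's axes as they then stand; what a row does not reach is not made up. Full scale, the value 1, is 30 cm for a shift and pi/4 rad for a turn. A row lasts 1/8 s, in which the tool goes at most 62.5 mm and 10.7 degrees, less where a joint would pass 70% of its speed; a pose out of reach is approached as far as the arm can. A call with a number of a shift or a turn outside -1 to 1 is refused whole. A call with a gripper value outside its range is refused whole. The fingers move at their own pace and stop on an object; "force" is the grip in N (left out, the last holds). Time passes only in rows, so rows that do not move let the fingers close. It gives the time, the measured TCP pose, the force and the opening at its end, in the units of the state.
- read_state(): the state, without advancing time (a new reading comes with each control period).
- grab_frame(name): name is "scene" or "side" or "wrist"; returns the picture (384x512x3 uint8, red, green, blue); there is no depth.
- camera_model(name): a dict with "intrinsics" (3x3 intrinsics, pixels), "world_to_cam" (4x4, takes a point from world to camera coordinates). Camera axes: x right, y up, looking along -z (the intrinsics and any distortion apply to the point x, -y, -z); pixel columns grow to the right and rows downward; lengths in m; the calibration is good to about 2 mm. The wrist camera is an equidistant fisheye: a pixel r from the principal point sees the ray r / f radians off the axis. A picture is of the moment at which its call begins: read the wrist's pose just before it. camera_model takes no time and is no camera call; for the wrist camera it gives the pose at the moment of the call.
- ticket.job_done(): hands the job in, once; it reports no verdict.
Trained networks look in the newest picture that a camera, given by its name, has taken for a name from the list of things; names that differ only in an ending like _2 or _b are one class to them, and where a whole thing is asked for, a point or a joint stands for the part that bears it (a point fixed in the world has none). Each returns a list of dicts, best first, with "conf" (0 to 1); they miss things now and then, are a little off and sometimes report something else, mostly with a low value. They report only what shows in the picture. A call takes as long as a camera call. They do not tell look-alikes from the thing itself.
- finder.search_frame(camera, target): "point" ([x, y, z] in m, in world coordinates, good to about 4 mm: the middle of the surface that is visible of it).
- finder.masks_of(camera, target): "pixels" (384x512 bool, what is visible of it).
- finder.mark_of(camera, target): "point" ([x, y, z] in m, in world coordinates, good to about 4 mm: a listed point, or the origin of a listed thing).
The state is a dict: "time": time; "q": joint angles; "qd": joint speeds; "effort": joint torques, N m; "position": TCP position; "tcp_rot": TCP orientation; "ft_force": force on the tool from outside, world axes, zero at the start; "moment": the same for the moment, N m; "opening": finger opening in m.
Only numpy, scipy, OpenCV 4.12 (cv2) and the standard library are available. Lean on these libraries where they do the work, as an engineer would, in place of code of your own. Each camera call takes 0.05 s, during which the arm holds its last target.

TASK

Put the middle-width reference plate away in the magazine on the worktop: slide it, leading end first and fin outside, fully home into the wide slot. First set the tape measure that stands in front of that slot aside on the worktop, upright and well over a hand's breadth from the slot's mouth, and pull the stiff sliding gate open just far enough that the wide slot is completely uncovered while the narrow slot beside it stays completely covered. Leave the other two plates and the small bottle where they are.

Things in the scene. Friction and masses are not known exactly. Their poses are not given: they have to be found in the camera images.
- magazine: Low aluminium plate magazine fixed to the worktop, no floor. Origin: on the worktop, mid-mouth of the wide slot; +x runs into the slots (away from the robot), +y left. Wide slot: y = 0, 59 mm wide, 15 high, back stop 70 mm inside, small lead-in flares. Roof top z = 21. Body spans x 0 to 82, y +42 to -106 mm, feet to +61 and -125; the gate's rail (top z = 28) runs on to y = -205, on a foot
- narrow_mouth (a point): Mid-mouth of the narrow slot, on the worktop, 70 mm to the right (-y) of the magazine's origin. Slot 47 mm wide, 15 mm high. It is to stay covered. Axes as the magazine's
- gate (a joint): Sliding gate, m: 0 closed, stop at 0.100; grows as it slides to the magazine's -y (right). Its 6 mm blade hangs before the mouths (magazine x -8 to -2, z 3 to 34 mm) from y = 36 to -106 mm at 0. Wide slot fully bare from 0.0655, narrow slot fully covered up to 0.0825. Starts at 0 to 0.025; about 8 N of sliding friction; stays where left
- gate_grip (a point): Middle of the gate's upright black handle: a block 24 mm (magazine x) by 12 mm (magazine y, the pulling direction) standing from z = 38 to z = 73 mm; this point is at z = 55, magazine x = 8. Axes as the magazine's
- plate_mid: Middle-width plate, fits the wide slot: loose aluminium slab 120 x 56 x 12 mm lying flat, 0.19 to 0.31 kg. Origin: centre of underside; +x to its leading end (away from the robot at the start, within 0.6 rad). A dark steel fin near its trailing end: 28 mm along x, 10 thick (y), z 12 to 52, centred at x = -42. Fully home, its origin is at magazine x = +10 mm and 50 mm of it with the fin stays outside
- plate_mid_fin (a point): Grip point in the middle-width plate's fin: x = -42, y = 0, z = 35 mm in the plate's frame. Axes as the plate's
- plate_narrow: Bystander: like the middle-width plate with the same fin, but 44 mm wide; origin and axes alike. Leave it
- plate_wide: Bystander: like the middle-width plate with the same fin, but 68 mm wide; origin and axes alike. Leave it. The three plates may be in any of three places
- tape_measure: Yellow and black pocket tape measure standing upright, loose, 34 mm thick (its x) by 85 mm long (its y) by 63 mm high. Origin: centre of its underside, z up. It starts 60 to 82 mm in front of the wide slot, its length roughly along the slot's line, in the plate's way
- oil_bottle: Bystander: small loose amber bottle with black cap, 32 mm across, 77 mm high, standing to the left of the magazine. Origin: centre of its underside
Mind the look-alikes: they are no part of the job. Several things look just like the tape_measure: the one meant starts nearest to the robot's base.

How it is judged:
On the way, in this order (a step that is already met when the one before it is completed fails the run):
1. the tape measure stands clear of the slot and the gate uncovers the wide slot alone (value of joint gate between 0.0655 and 0.0825 m and horizontal distance between tape_measure and magazine above 0.1 m and height (world z) of tape_measure between -0.008 and 0.008 m and angle between tape_measure's own z axis and vertical below 0.2 rad), for 0.2 s.
2. the middle-width plate is fully home in the wide slot (x of plate_mid in the frame of magazine above 0.006 m and y of plate_mid in the frame of magazine between -0.006 and 0.006 m and height (world z) of plate_mid below 0.006 m and angle between the x axis of plate_mid and the x axis of magazine, either way round below 0.06 rad), for 0.2 s.
At the end, for the whole second after the job is handed in: The middle-width plate lies flat in the wide slot within 4 mm of the back stop, at rest; the gate is 65.5 to 82.5 mm open (wide slot bare, narrow slot covered); the tape measure stands upright on the worktop, at rest, its centre over 100 mm from the middle of the wide slot's mouth (all of step 1 and all of step 2 and linear speed of each of plate_mid, tape_measure below 0.01 m/s); the robot touches nothing.
It fails at once if another plate is shifted by more than 20 mm (distance of any of plate_narrow, plate_wide from where it was at the start of the episode above 0.02 m).
It fails at once if the bottle is shifted by more than 20 mm or tipped (distance of oil_bottle from where it was at the start of the episode above 0.02 m or angle between oil_bottle's own z axis and vertical above 0.4 rad).
It also fails if it takes over 69 s, if anything falls off the work surface, if the arm or the gripper's body presses on something with over 40 N, if the wrist force passes 120 N, or if a joint passes its speed limit or range.

## Working session

There is one attempt and no reset: what is moved stays moved. The work goes in short steps, Python scripts to look and compute and a tool call to move; the robot and the scene stay as the last step left them, time stands still between calls to the robot, and variables do not carry over. Pictures are saved under pics/ and viewed, and the job is handed in when it is done.

Besides the shell and the picture viewer there is one more tool, called after "Call:" in YAML: its name, and indented under it one key for each argument. step_arm: Moves the arm, as the interface text tells. Shift numbers are shares of 30 cm and turn numbers shares of pi/4 rad, none past 1 either way. Its arguments: {"type":"object","properties":{"steps":{"type":"string"},"force":{"type":"number"}},"required":["steps"]}

```bash
mkdir -p pics; ls; cat > h.py <<'E'
import numpy as np,cv2
from station import read_state, grab_frame, camera_model, ticket, finder, ctrl
from scipy.spatial.transform import Rotation as R
def save(n,f):
    im=grab_frame(n); cv2.imwrite('pics/'+f,im[:,:,::-1]); return im
E
python3 - <<'E'
from h import *
s=read_state(); print(s)
save('scene','s0.png'); save('side','d0.png'); save('wrist','w0.png')
for c in ('scene','side'):
  m=camera_model(c); print(c, m)
  for t in ['magazine','narrow_mouth','gate_grip','plate_mid','plate_mid_fin','plate_narrow','plate_wide','tape_measure','oil_bottle']:
    r=finder.mark_of(c,t); print(c,t,[(np.round(x['point'],3).tolist(),round(x['conf'],2)) for x in r])
print(read_state()['time'])
E
```

```text
pics
{'time': 0.0, 'q': array([ 1.28000375e+00,  2.38787130e-01, -1.42444067e-02,  1.31923902e+00,
        3.96733991e-05,  1.57083784e+00]), 'qd': array([-8.30262910e-05,  6.78710893e-04, -8.31238287e-04,  4.53798667e-04,
        1.71215089e-03,  1.71223699e-03]), 'effort': array([ 8.18076805e-04, -5.38781548e+01,  3.46438873e+01,  1.83151272e-02,
        1.45931854e-04,  1.29455282e-05]), 'position': array([0.1503943 , 0.50256777, 0.24167814]), 'tcp_rot': array([ 0.22713852,  1.5589682 , -0.22942746]), 'ft_force': array([ 0.11360936, -0.39788474, -0.00117946]), 'moment': array([-0.03291074, -0.03369373, -0.02095233]), 'opening': 0.085313294351694}
scene {'intrinsics': array([[421.15399456,   0.        , 256.92474558],
       [  0.        , 421.15399456, 196.70663943],
       [  0.        ,   0.        ,   1.        ]]), 'world_to_cam': array([[ 0.71885035, -0.69501901,  0.01423863, -0.38518363],
       [ 0.49360294,  0.52473645,  0.69354726, -0.30931355],
       [-0.48950006, -0.49152846,  0.72027041, -1.23264775],
       [ 0.        ,  0.        ,  0.        ,  1.        ]])}
scen
[... 998 characters left out ...]
408],
       [-0.0909321 , -0.83272767,  0.5461648 , -0.93676809],
       [ 0.        ,  0.        ,  0.        ,  1.        ]])}
side magazine [([0.617, 0.129, 0.002], 0.91)]
side narrow_mouth [([0.606, 0.06, -0.002], 0.98)]
side gate_grip [([0.617, 0.032, 0.054], 0.78), ([0.608, 0.06, -0.002], 0.16)]
side plate_mid [([0.468, -0.34, -0.003], 0.85)]
side plate_mid_fin [([0.427, -0.323, 0.035], 0.57)]
side plate_narrow [([0.616, 0.132, 0.002], 0.63), ([0.471, 0.352, -0.003], 0.53)]
side plate_wide [([0.481, -0.17, 0.002], 0.9), ([0.556, 0.136, 0.0], 0.74)]
side tape_measure [([0.552, 0.139, -0.001], 0.77), ([0.606, 0.288, -0.002], 0.63), ([0.427, -0.326, 0.033], 0.39)]
side oil_bottle []
1.05
```

View pics/s0.png

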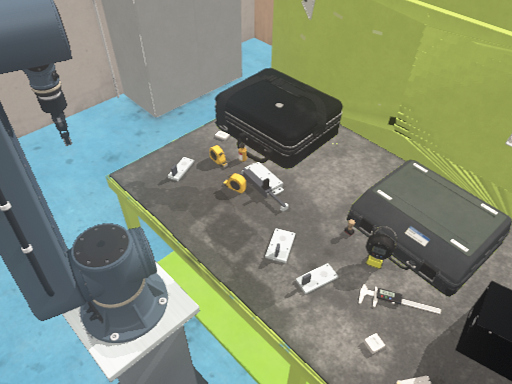

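View pics/d0.png

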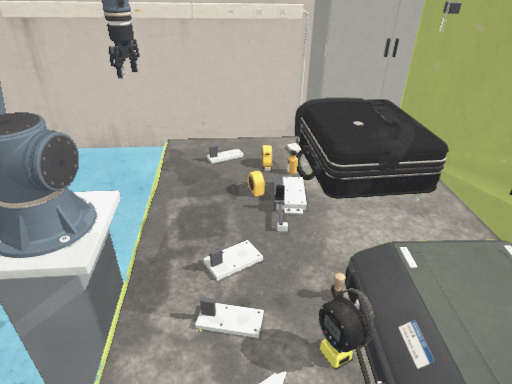

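View pics/w0.png

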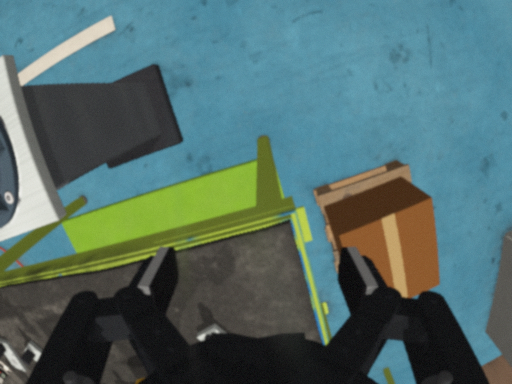

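Candidates. Tape: scene (235,183) at 0.57 m from the base, against (218,155) at 0.67 m and the yellow item at (375,262). Plates: (181,168), (281,245) and (317,278). Next I'll rectify the plate tops to compare widths.

```bash
cat >> h.py <<'E'
def proj(c,P,m=None):
    m=m or camera_model(c); P=np.atleast_2d(P); C=(m['world_to_cam']@np.c_[P,np.ones(len(P))].T).T[:,:3]
    p=np.c_[C[:,0],-C[:,1],-C[:,2]]; K=m['intrinsics']
    if c=='wrist':
        th=np.arctan2(np.hypot(p[:,0],p[:,1]),p[:,2]); ph=np.arctan2(p[:,1],p[:,0])
        return np.c_[K[0,2]+K[0,0]*th*np.cos(ph),K[1,2]+K[1,1]*th*np.sin(ph)]
    u=(K@p.T).T; return u[:,:2]/u[:,2:]
def topdown(im,c,cx,cy,z,half=0.1,N=400,m=None):
    # row: x up(+x at top), col: +y left
    g=np.linspace(half,-half,N); X,Y=np.meshgrid(cx+g,cy+g,indexing='ij')
    uv=proj(c,np.c_[X.ravel(),Y.ravel(),np.full(X.size,z)],m).reshape(N,N,2).astype(np.float32)
    return cv2.remap(im,uv[...,0],uv[...,1],cv2.INTER_CUBIC)
E
python3 - <<'E'
from h import *
rows=[]
for c,f in (('scene','s0.png'),('side','d0.png')):
  im=cv2.imread('pics/'+f)
  rows.append(np.hstack([topdown(im,c,x,y,.012,.085,266) for x,y in ((.468,.354),(.482,-.17),(.466,-.338))]))
cv2.imwrite('pics/pl.png',np.vstack(rows))
a=[]
for c,f in (('scene','s0.png'),('side','d0.png')):
  im=cv2.imread('pics/'+f)
  a.append(topdown(im,c,.6,.13,.021,.18,400))
cv2.imwrite('pics/mg.png',np.hstack(a))
# plain crops
im=cv2.imread('pics/s0.png')[130:220,160:300]; cv2.imwrite('pics/cr.png',cv2.resize(im,None,fx=5,fy=5,interpolation=cv2.INTER_CUBIC))
E
```

```text
(no output)
```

View pics/pl.png

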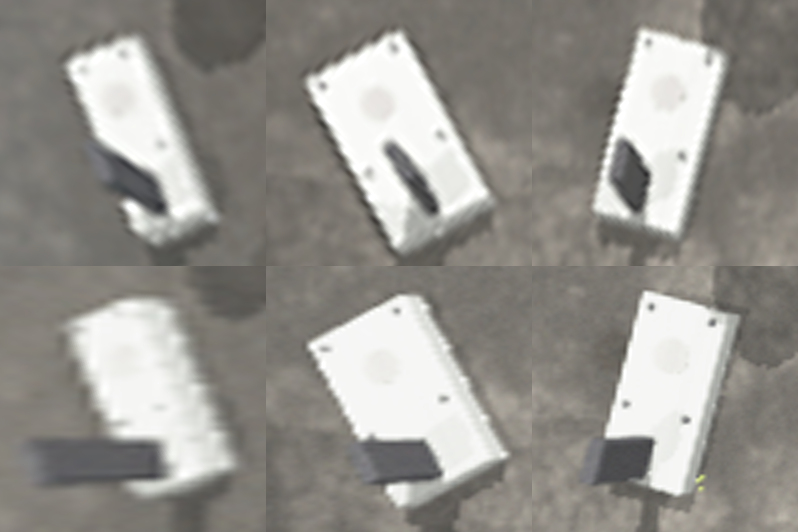

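View pics/mg.png

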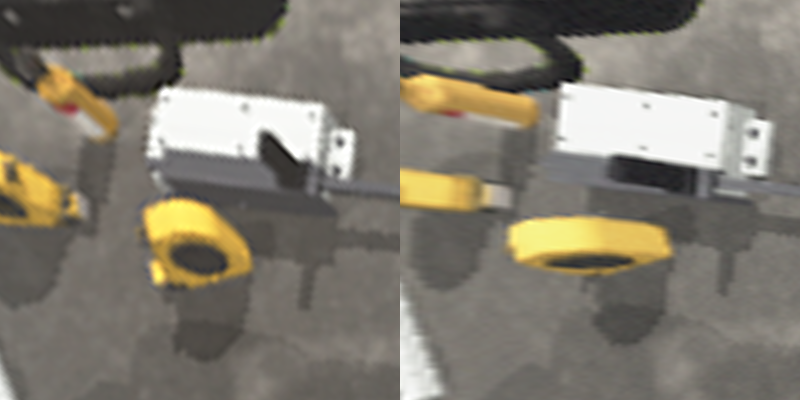

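View pics/cr.png

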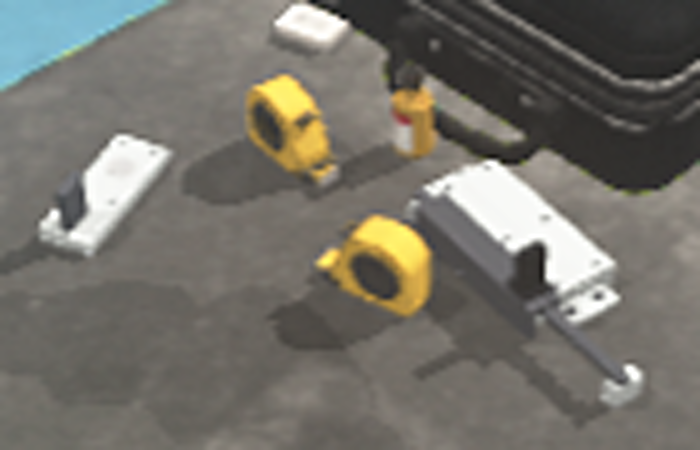

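```bash
cat >> h.py <<'E'
def pose():
    s=read_state(); return np.array(s['position']),R.from_rotvec(s['tcp_rot'])
def rel(target_p,target_yaw_jaw=None):
    """shift in tool frame units (of .3 m) and turn (of pi/4) to reach world target with tool x straight down and jaw(y) axis at world yaw"""
    p,r=pose(); out=r.inv().apply(np.array(target_p)-p)/.3
    t=np.zeros(3)
    if target_yaw_jaw is not None:
        a=target_yaw_jaw; best=None
        for k in (0,np.pi):
            y=np.array([np.cos(a+k),np.sin(a+k),0]); x=np.array([0,0,-1.]); T=R.from_matrix(np.c_[x,y,np.cross(x,y)])
            d=(r.inv()*T).as_rotvec()
            if best is None or np.linalg.norm(d)<np.linalg.norm(best): best=d
        t=best/(np.pi/4)
    return np.round(out,3),np.round(t,3)
E
python3 - <<'E'
from h import *
p,r=pose(); print(p,r.as_matrix().round(3))
m=camera_model('wrist'); print(m['intrinsics'])
W=np.linalg.inv(m['world_to_cam']); print('cam in tool', r.inv().apply(W[:3,3]-p).round(4), (r.inv().as_matrix()@W[:3,:3]).round(3))
print(rel([.50,.13,.33],np.pi/2))
E
```

```text
[0.15051198 0.50293058 0.24229074] [[-0.     0.287  0.958]
 [-0.     0.958 -0.287]
 [-1.    -0.    -0.   ]]
[[297.31863964   0.         257.44606313]
 [  0.         297.31863964 189.95175881]
 [  0.           0.           1.        ]]
cam in tool [-0.1322 -0.0006 -0.0831] [[ 0.001  0.325 -0.946]
 [ 1.    -0.001  0.   ]
 [-0.001 -0.946 -0.325]]
(array([-0.292, -0.857,  1.472]), array([-0.37, -0.  ,  0.  ]))
```

Call:
step_arm:
  steps: "-0.146 0 0 -0.185 0 0 -1;-0.146 0 0 -0.185 0 0 -1;0 -0.124 0.117 0 0 0 -1;0 -0.124 0.117 0 0 0 -1;0 -0.124 0.117 0 0 0 -1;0 -0.124 0.117 0 0 0 -1;0 -0.124 0.117 0 0 0 -1;0 -0.124 0.117 0 0 0 -1;0 -0.124 0.117 0 0 0 -1;0 -0.124 0.117 0 0 0 -1;0 -0.124 0.117 0 0 0 -1;0 -0.124 0.117 0 0 0 -1;0 0 0 0 0 0 -1"

```text
time: 2.68
position: [0.5167, 0.1238, 0.3328]
tcp_rot: [-0.009, 1.567, 0.011]
ft_force: [-0.1, 1.0, -0.6]
opening: 0.0854
```

```bash
python3 - <<'E'
from h import *
p,r=pose();print(p,r.as_matrix().round(2).tolist())
m=camera_model('wrist')
im=save('wrist','w1.png')
import pickle; pickle.dump(m,open('w1.pkl','wb'))
for t in ['magazine','narrow_mouth','gate_grip','tape_measure','oil_bottle']:
    r=finder.mark_of('wrist',t); print(t,[(np.round(x['point'],4).tolist(),round(x['conf'],2)) for x in r])
cv2.imwrite('pics/w1t.png',topdown(im[:,:,::-1],'wrist',.6,.1,.021,.15,600,m))
print(read_state()['time'])
E
```

```text
[0.51667754 0.12377377 0.3328063 ] [[0.0, -0.01, 1.0], [0.0, 1.0, 0.01], [-1.0, 0.0, 0.0]]
magazine [([0.6178, 0.1321, 0.0012], 0.65)]
narrow_mouth [([0.6073, 0.0643, -0.0026], 0.62)]
gate_grip []
tape_measure [([0.5542, 0.1339, -0.001], 0.93), ([0.6019, 0.2904, 0.0], 0.92)]
oil_bottle [([0.687, 0.2356, -0.0032], 0.56)]
2.975
```

View pics/w1.png

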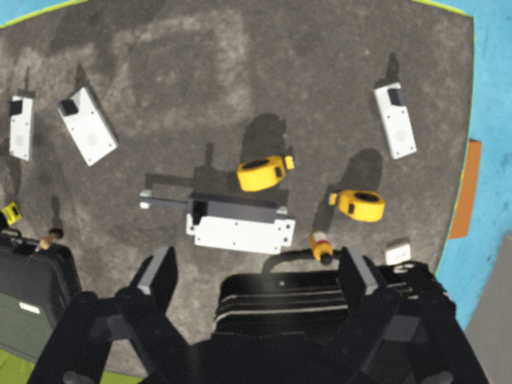

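View pics/w1t.png

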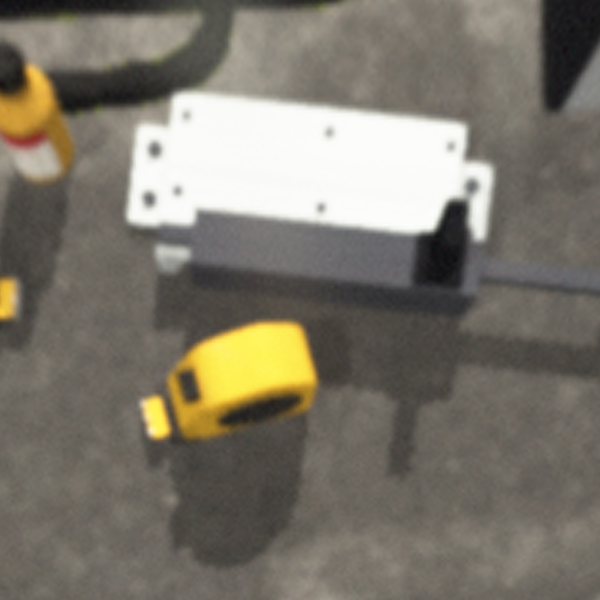

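```bash
python3 - <<'E'
from h import *
import pickle
m=pickle.load(open('w1.pkl','rb')); im=cv2.imread('pics/w1.png')
a=topdown(im,'wrist',.56,.134,.060,.07,400,m)
b=topdown(im,'wrist',.61,.09,.034,.1,400,m)
for k in range(0,400,40):
    for q in (a,b): cv2.line(q,(k,0),(k,399),(0,255,0) if k!=200 else (0,0,255),1);cv2.line(q,(0,k),(399,k),(0,255,0) if k!=200 else (0,0,255),1)
cv2.imwrite('pics/w1u.png',np.hstack([a,b]))
O=np.array([.618,.1303,0]);ps=-.105
Rz=R.from_euler('z',ps)
# draw model magazine on enlarged crop
big=cv2.resize(im[140:270,120:320],None,fx=4,fy=4,interpolation=cv2.INTER_CUBIC)
def pl(P,col):
    w=Rz.apply(np.array(P)/1000)+O; uv=((proj('wrist',w,m)-[120,140]+.5)*4-.5).astype(int); cv2.polylines(big,[uv],False,col,1)
pl([[0,42,21],[82,42,21],[82,-106,21],[0,-106,21],[0,42,21]],(0,0,255))
for g,c in ((0,(0,255,0)),(20,(255,0,0))):
  pl([[-8,36-g,34],[-8,-106-g,34],[-2,-106-g,34],[-2,36-g,34],[-8,36-g,34],[-8,36-g,3],[-8,-106-g,3]],c)
cv2.imwrite('pics/w1o.png',big)
E
```

```text
(no output)
```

View pics/w1u.png

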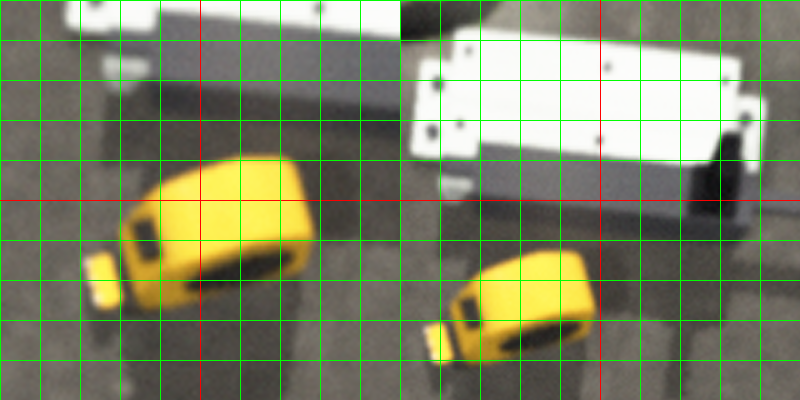

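View pics/w1o.png

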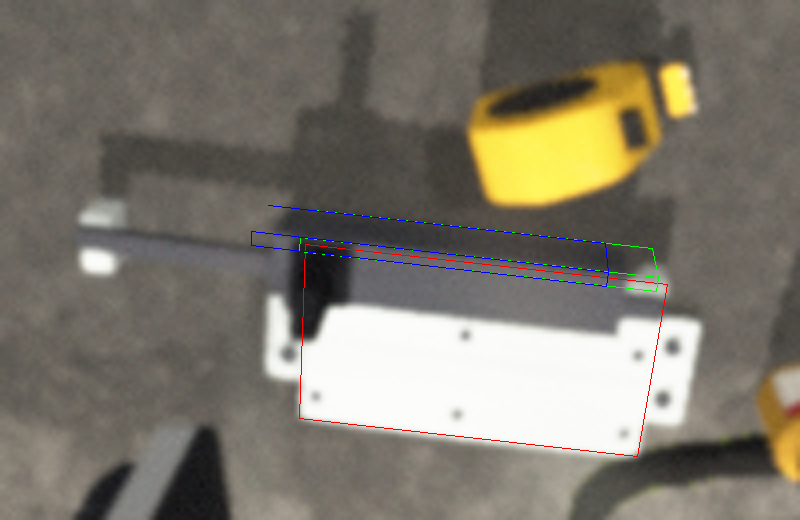

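```bash
python3 - <<'E'
from h import *
import pickle
m=pickle.load(open('w1.pkl','rb')); im=cv2.imread('pics/w1.png')
print(read_state()['q'].round(3))
out=[]
for (x,y,yaw) in ((.554,.134,.25),(.553,.130,.28)):
  big=cv2.resize(im[140:210,210:310],None,fx=4,fy=4,interpolation=cv2.INTER_CUBIC)
  Rz=R.from_euler('z',yaw)
  for z in (63,5):
    P=np.array([[-17,-42.5,z],[17,-42.5,z],[17,42.5,z],[-17,42.5,z],[-17,-42.5,z]])/1000
    w=Rz.apply(P)+[x,y,0]; uv=((proj('wrist',w,m)-[210,140]+.5)*4-.5).astype(int); cv2.polylines(big,[uv],False,(0,0,255) if z>50 else (0,255,0),1)
  out.append(big)
cv2.imwrite('pics/w1v.png',np.hstack(out))
print(rel([.554,.134,.15],.25))
E
```

```text
[2.420e-01 2.310e-01 2.080e-01 1.544e+00 1.000e-03 2.230e-01]
(array([0.613, 0.019, 0.131]), array([ 1.705,  0.003, -0.006]))
```

View pics/w1v.png

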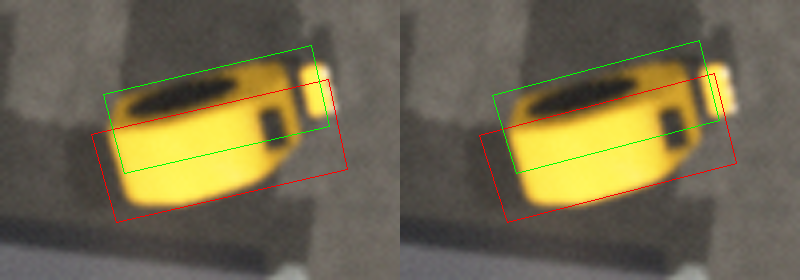

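Call:
step_arm:
  steps: "0 0.01 0.12 0 0 0 -0.3;0.07 0 0 0.213 0 0 -0.3;0.07 0 0 0.213 0 0 -0.3;0.07 0 0 0.213 0 0 -0.3;0.07 0 0 0.213 0 0 -0.3;0.07 0 0 0.213 0 0 -0.3;0.07 0 0 0.213 0 0 -0.3;0.07 0 0 0.213 0 0 -0.3;0.07 0 0 0.213 0 0 -0.3"
  force: 40

```text
time: 4.1
position: [0.5483, 0.1413, 0.1659]
tcp_rot: [1.051, 1.3, -1.032]
ft_force: [0.8, 0.3, -1.3]
opening: 0.0554
```

```bash
python3 - <<'E'
from h import *
save('wrist','w2.png'); print(rel([.553,.130,.042],.25))
for t in ['tape_measure']:
    r=finder.mark_of('wrist',t); print(t,[(np.round(x['point'],4).tolist(),round(x['conf'],2)) for x in r])
E
```

```text
(array([0.404, 0.008, 0.041]), array([-0.044, -0.003, -0.012]))
tape_measure [([0.6032, 0.2875, 0.0009], 0.95), ([0.5532, 0.1342, -0.0018], 0.64)]
```

View pics/w2.png

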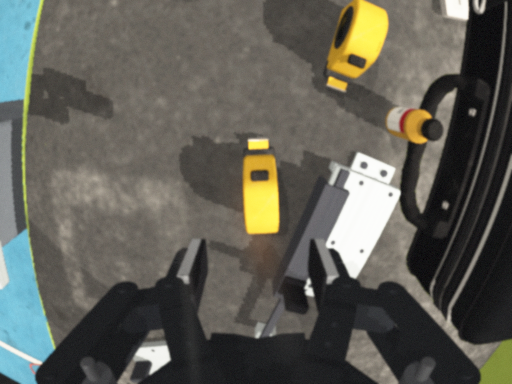

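Call:
step_arm:
  steps: "0 0.008 0.041 -0.04 0 -0.01 -0.3;0.14 0 0 0 0 0 -0.3;0.14 0 0 0 0 0 -0.3;0.12 0 0 0 0 0 -0.3;0 0 0 0 0 0 1;0 0 0 0 0 0 1;0 0 0 0 0 0 1;0 0 0 0 0 0 1"
  force: 40

```text
time: 5.2
position: [0.5567, 0.1346, 0.0525]
tcp_rot: [1.0, 1.325, -0.98]
ft_force: [0.1, -0.4, -1.4]
opening: 0.029
```

```bash
python3 - <<'E'
from h import *
print(rel([.42,.235,.0745])); print(read_state()['q'].round(2))
E
```

```text
(array([-0.078, -0.339, -0.452]), array([0., 0., 0.]))
[ 0.24  0.43 -0.24  0.88  0.    1.51]
```

Call:
step_arm:
  steps: "-0.04 0 0 0 0 0 1;-0.04 0 0 0 0 0 1;0 -0.06 -0.075 0 0 0 1;0 -0.07 -0.09 0 0 0 1;0 -0.07 -0.09 0 0 0 1;0 -0.07 -0.09 0 0 0 1;0 -0.04 -0.06 0 0 0 1;0 0 0 0 0 0 1"

```text
time: 6.2
position: [0.4321, 0.2269, 0.0841]
tcp_rot: [1.007, 1.32, -0.973]
ft_force: [1.0, -0.7, -2.1]
opening: 0.0291
```

```bash
python3 - <<'E'
from h import *
save('side','d1.png');save('wrist','w3.png'); print(rel([.42,.235,.0525]))
im=cv2.imread('pics/d1.png')[120:260,180:320]; cv2.imwrite('pics/d1c.png',cv2.resize(im,None,fx=4,fy=4))
E
```

```text
(array([ 0.104, -0.037, -0.04 ]), array([0., 0., 0.]))
```

View pics/d1c.png

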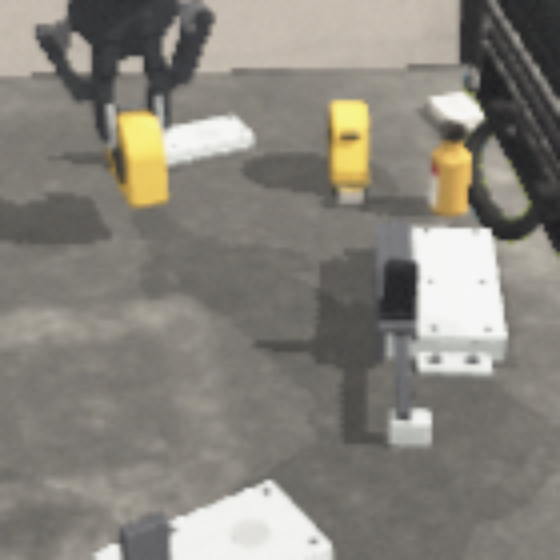

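View pics/w3.png

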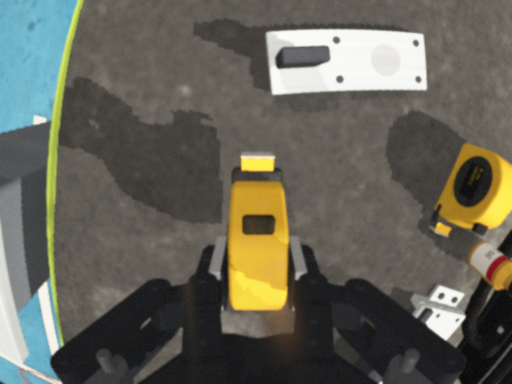

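Call:
step_arm:
  steps: "0.04 -0.037 -0.04 0 0 0 1;0.03 0 0 0 0 0 1;0.02 0 0 0 0 0 1;0.01 0 0 0 0 0 1;0 0 0 0 0 0 1"

```text
time: 6.92
position: [0.4206, 0.2341, 0.0512]
tcp_rot: [1.01, 1.317, -0.976]
ft_force: [0.2, 0.7, -1.0]
opening: 0.0289
```

Call:
step_arm:
  steps: "0 0 0 0 0 0 -0.3;0 0 0 0 0 0 -0.3;0 0 0 0 0 0 -0.3;-0.1 0 0 0 0 0 -0.3;-0.18 0 0 0 0 0 -0.3;-0.12 0 0 0 0 0 -0.3"

```text
time: 7.68
position: [0.4171, 0.2325, 0.1731]
tcp_rot: [1.008, 1.319, -0.979]
ft_force: [0.9, 0.1, 0.1]
opening: 0.0556
```

```bash
python3 - <<'E'
from h import *
save('side','d2.png');save('wrist','w4.png'); 
im=cv2.imread('pics/d2.png')[120:260,180:320]; cv2.imwrite('pics/d2c.png',cv2.resize(im,None,fx=4,fy=4))
for c in ('side','wrist'):
    r=finder.mark_of(c,'tape_measure'); print(c,[(np.round(x['point'],4).tolist(),round(x['conf'],2)) for x in r])
ps=-.105
O=np.array([.618,.1303]); g=O+.008*np.array([np.cos(ps),np.sin(ps)])-.0955*np.array([-np.sin(ps),np.cos(ps)]); print(g)
print(rel([g[0],g[1],.15],np.pi/2+ps))
E
```

```text
side [([0.4182, 0.2385, 0.0001], 0.79), ([0.6092, 0.2879, 0.0027], 0.71)]
wrist [([0.4174, 0.236, -0.0022], 0.8), ([0.603, 0.2859, -0.0016], 0.71), ([0.617, 0.135, 0.0007], 0.23)]
[0.61594686 0.0344875 ]
(array([0.08 , 0.447, 0.821]), array([-1.501,  0.016, -0.024]))
```

View pics/d2c.png

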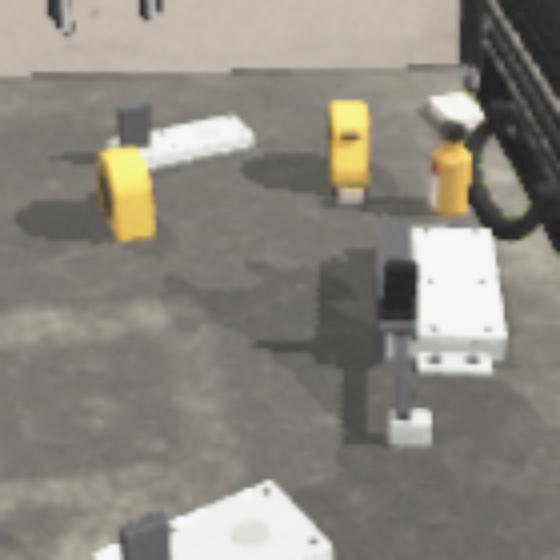

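Call:
step_arm:
  steps: "0 0.09 0.165 0 0 0 -0.3;0 0.09 0.165 0 0 0 -0.3;0 0.09 0.165 0 0 0 -0.3;0 0.09 0.165 0 0 0 -0.3;0 0.09 0.165 0 0 0 -0.3;0 0 0 -0.21 0 0 -0.3;0 0 0 -0.21 0 0 -0.3;0 0 0 -0.21 0 0 -0.3;0 0 0 -0.21 0 0 -0.3;0 0 0 -0.21 0 0 -0.3;0 0 0 -0.21 0 0 -0.3;0 0 0 -0.21 0 0 -0.3;0 0 0 0 0 0 -0.3"

```text
time: 9.5
position: [0.6145, 0.0258, 0.1495]
tcp_rot: [0.075, 1.581, -0.069]
ft_force: [0.4, -0.3, -0.1]
opening: 0.0554
```

```bash
python3 - <<'E'
from h import *
m=camera_model('wrist');im=save('wrist','w5.png')[:,:,::-1]
for t in ('gate_grip','magazine','narrow_mouth'):
    r=finder.mark_of('wrist',t); print(t,[(np.round(x['point'],4).tolist(),round(x['conf'],2)) for x in r])
r=finder.mark_of('scene','gate_grip') if 0 else 0
print(rel([.616,.0345,.047],np.pi/2-.105))
a=topdown(im,'wrist',.616,.0345,.073,.06,400,m)
b=topdown(im,'wrist',.65,.09,.021,.1,400,m)
for k in range(0,400,40):
    for q in (a,): cv2.line(q,(k,0),(k,399),(0,255,0) if k!=200 else (0,0,255),1);cv2.line(q,(0,k),(399,k),(0,255,0) if k!=200 else (0,0,255),1)
cv2.imwrite('pics/w5u.png',np.hstack([a,b]))
E
```

```text
gate_grip [([0.615, 0.0329, 0.0579], 0.83), ([0.6857, 0.2346, -0.004], 0.31)]
magazine [([0.6173, 0.1335, 0.002], 0.9)]
narrow_mouth [([0.6092, 0.0646, -0.0036], 0.84)]
(array([0.345, 0.028, 0.004]), array([ 0.015, -0.013, -0.005]))
```

View pics/w5u.png

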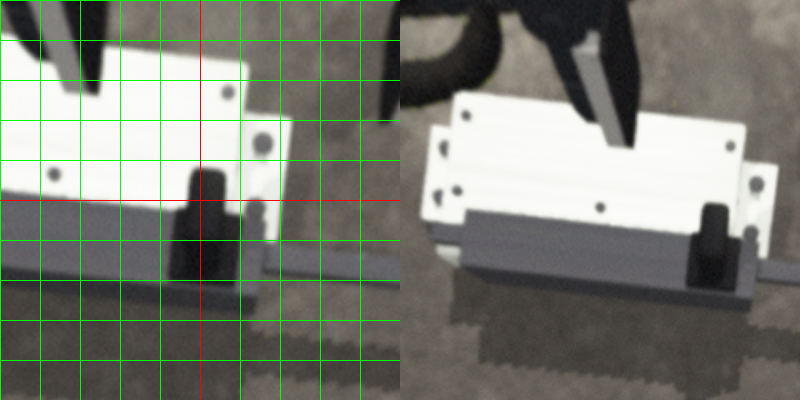

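View pics/w5.png

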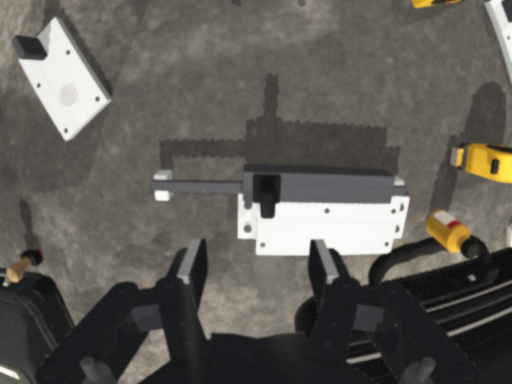

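Call:
step_arm:
  steps: "0.1 0.022 0.005 0.015 -0.013 0 -0.3;0.1 0 0 0 0 0 -0.3;0.09 0 0 0 0 0 -0.3;0 0 0 0 0 0 -0.3"

```text
time: 10.2
position: [0.6178, 0.0328, 0.0621]
tcp_rot: [0.092, 1.566, -0.086]
ft_force: [-0.7, -0.4, 0.7]
opening: 0.0555
```

```bash
python3 - <<'E'
from h import *
print(rel([.616,.0327,.053],np.pi/2-.105))
E
```

```text
(array([ 0.03 , -0.001, -0.006]), array([-0.011,  0.003, -0.005]))
```

Call:
step_arm:
  steps: "0.025 0 -0.006 -0.01 0 0 -0.3;0 0 0 0 0 0 1;0 0 0 0 0 0 1;0 0 0 0 0 0 1;0 0 0 0 0 0 1;0 0 0 0 0 0 1"
  force: 60

```text
time: 10.95
position: [0.6176, 0.0332, 0.0573]
tcp_rot: [0.088, 1.562, -0.081]
ft_force: [0.4, 2.5, -3.2]
opening: 0.0111
```

Call:
step_arm:
  steps: "0 -0.04 0 0 0 0 1;0 -0.05 0 0 0 0 1;0 -0.05 0 0 0 0 1;0 0 0 0 0 0 1"

```text
time: 11.45
position: [0.613, -0.0055, 0.0573]
tcp_rot: [0.09, 1.562, -0.073]
ft_force: [-0.8, -8.1, -2.9]
opening: 0.0111
```

```bash
python3 - <<'E'
from h import *
p0=np.array([.6176,.0332]); ps=-.105
p,_=pose(); d=p[:2]-p0; print('along -y',-(d@[-np.sin(ps),np.cos(ps)]),'x',d@[np.cos(ps),np.sin(ps)],read_state()['opening'],read_state()['ft_force'])
E
```

```text
along -y 0.03894562835641269 x -0.0004984751244036891 0.011109209496132231 [-0.83906446 -8.06969398 -2.88087452]
```

Call:
step_arm:
  steps: "0 -0.04 0 0 0 0 1;0 -0.022 0 0 0 0 1;0 0 0 0 0 0 1"

```text
time: 11.82
position: [0.6111, -0.0219, 0.0573]
tcp_rot: [0.092, 1.563, -0.069]
ft_force: [-0.3, -3.1, -2.6]
opening: 0.0107
```

```bash
python3 - <<'E'
from h import *
p0=np.array([.6176,.0332]); ps=-.105
p,_=pose(); d=p[:2]-p0; print('along -y',-(d@[-np.sin(ps),np.cos(ps)]),'x',d@[np.cos(ps),np.sin(ps)],read_state()['opening'],read_state()['ft_force'])
O=np.array([.618,.1303,0]); Rz=R.from_euler('z',ps)
print(rel([.616,.0327,.053],np.pi/2-.105))
out=[]
for c in ('wrist','side'):
  m=camera_model(c);im=save(c,c[0]+'6.png')[:,:,::-1]
  uc=proj(c,O+[.03,-.08,0],m)[0]; x0,y0=(uc-[60,50]).astype(int); x0=max(x0,0);y0=max(y0,0)
  big=cv2.resize(im[y0:y0+100,x0:x0+100],None,fx=4,fy=4,interpolation=cv2.INTER_CUBIC)
  def pl(P,col):
    w=Rz.apply(np.array(P,float)/1000)+O; uv=((proj(c,w,m)-[x0,y0]+.5)*4-.5).astype(int); cv2.polylines(big,[uv],False,col,1)
  for y,col in ((29.5,(0,255,0)),(-46.5,(255,0,255)),(-93.5,(255,255,0))): pl([[0,y,21],[-8,y,34],[-8,y,3]],col)
  pl([[0,42,21],[82,42,21],[82,-106,21],[0,-106,21],[0,42,21]],(0,0,255))
  for g in (74,): pl([[-8,36-g,34],[-8,-106-g,34],[-2,-106-g,34],[-2,36-g,34],[-8,36-g,34],[-8,36-g,3],[-8,-106-g,3]],(255,0,0))
  out.append(big)
cv2.imwrite('pics/o6.png',np.hstack(out))
E
```

```text
along -y 0.055507939711043085 x -0.000688232916784912 0.010748985054234633 [-0.3418489  -3.14667233 -2.58571415]
(array([ 0.017,  0.183, -0.002]), array([ 0.003,  0.007, -0.019]))
```

View pics/o6.png

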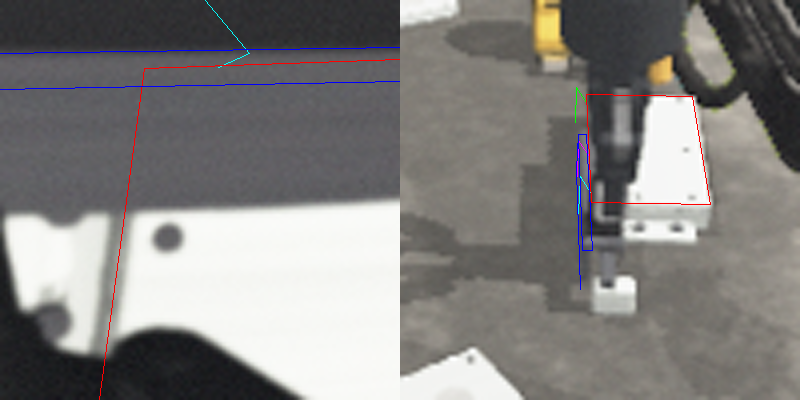

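View pics/w6.png

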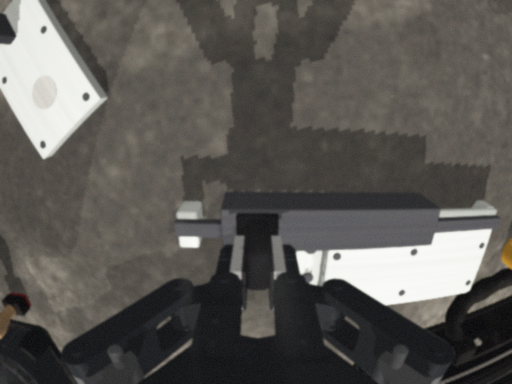

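```bash
python3 - <<'E'
from h import *
ps=-.105; O=np.array([.618,.1303,0]); Rz=R.from_euler('z',ps); c='wrist'
m=camera_model(c); im=cv2.imread('pics/w6.png')
x0,y0=370,160; big=cv2.resize(im[y0:y0+145,x0:x0+142],None,fx=5,fy=4*1.25*.8,interpolation=cv2.INTER_CUBIC); 
big=cv2.resize(im[y0:y0+140,x0:x0+142],None,fx=4,fy=4,interpolation=cv2.INTER_CUBIC)
def pl(P,col):
    w=Rz.apply(np.array(P,float)/1000)+O; uv=((proj(c,w,m)-[x0,y0]+.5)*4-.5).astype(int); cv2.polylines(big,[uv],False,col,1)
pl([[0,42,21],[82,42,21],[82,-106,21],[0,-106,21],[0,42,21]],(0,0,255))
for g,col in ((65.5,(0,255,0)),(74,(255,0,0)),(82.5,(255,255,0))):
   pl([[20,36-g,34],[-8,36-g,34],[-8,36-g,3]],col)
cv2.imwrite('pics/o6b.png',big)
E
```

```text
(no output)
```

View pics/o6b.png

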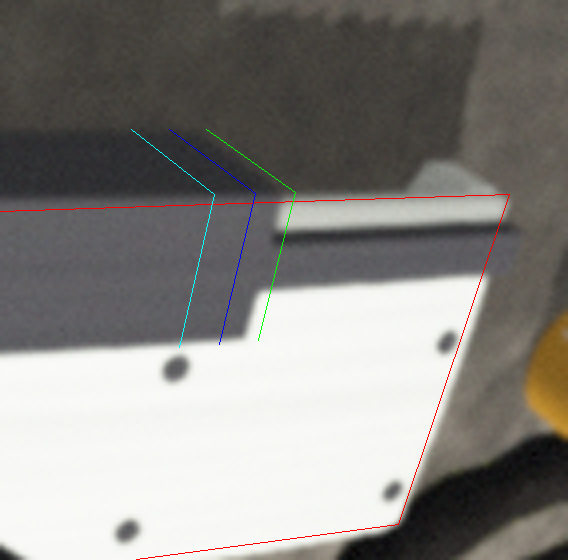

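Call:
step_arm:
  steps: "0 -0.02 0 0 0 0 1;0 0 0 0 0 0 1"

```text
time: 12.18
position: [0.6105, -0.027, 0.0573]
tcp_rot: [0.092, 1.563, -0.067]
ft_force: [-0.9, -5.4, 0.1]
opening: 0.0108
```

```bash
python3 - <<'E'
from h import *
p0=np.array([.6176,.0332]); ps=-.105
p,_=pose(); d=p[:2]-p0; print('along -y',-(d@[-np.sin(ps),np.cos(ps)]),'x',d@[np.cos(ps),np.sin(ps)],read_state()['opening'],read_state()['ft_force'])
E
```

```text
along -y 0.06065654572852981 x -0.000714497110688247 0.01076582192489671 [-0.89744422 -5.42221501  0.14315874]
```

Call:
step_arm:
  steps: "0 0 0 0 0 0 -0.3;0 0 0 0 0 0 -0.3;0 0 0 0 0 0 -0.3;-0.15 0 0 0 0 0 -0.3;-0.2 0 0 0 0 0 -0.3;-0.2 0 -0.08 0 0 0 -0.3;-0.1 0 -0.1 0 0 0 -0.3;0 0 0 0 0 0 -0.3"

```text
time: 13.18
position: [0.5558, -0.0238, 0.2557]
tcp_rot: [0.092, 1.561, -0.064]
ft_force: [0.8, -0.2, -0.9]
opening: 0.0557
```

```bash
python3 - <<'E'
from h import *
import pickle
c='wrist';m=camera_model(c);im=save(c,'w7.png')[:,:,::-1]; pickle.dump(m,open('w7.pkl','wb'))
ps=-.105; O=np.array([.618,.1303,0]); Rz=R.from_euler('z',ps)
uc=proj(c,O+[.0,-.05,0],m)[0]; x0,y0=(uc-[100,70]).astype(int); x0=max(x0,0);y0=max(y0,0)
big=cv2.resize(im[y0:y0+145,x0:x0+200],None,fx=4,fy=4,interpolation=cv2.INTER_CUBIC)
def pl(P,col):
    w=Rz.apply(np.array(P,float)/1000)+O; uv=((proj(c,w,m)-[x0,y0]+.5)*4-.5).astype(int); cv2.polylines(big,[uv],False,col,1)
pl([[0,42,21],[82,42,21],[82,-106,21],[0,-106,21],[0,42,21]],(0,0,255))
pl([[0,29.5,0],[0,29.5,15],[0,-29.5,15],[0,-29.5,0]],(255,0,255))
for g,col in ((65.5,(0,255,0)),(74,(255,0,0)),(82.5,(255,255,0))):
   pl([[-2,36-g,34],[-8,36-g,34],[-8,36-g,3]],col)
cv2.imwrite('pics/o7.png',big)
for t in ('gate_grip','magazine','narrow_mouth','plate_mid','plate_wide','plate_mid_fin'):
    r=finder.mark_of('wrist',t); print(t,[(np.round(x['point'],4).tolist(),round(x['conf'],2)) for x in r])
E
```

```text
gate_grip [([0.6062, -0.0281, 0.0602], 0.69)]
magazine [([0.6181, 0.1343, 0.0004], 0.85), ([0.4672, 0.3474, -0.0026], 0.67)]
narrow_mouth [([0.6117, 0.0659, -0.002], 0.66)]
plate_mid [([0.4668, -0.3359, -0.0014], 0.75)]
plate_wide [([0.4774, -0.1737, 0.0003], 0.98)]
plate_mid_fin [([0.4292, -0.3196, 0.0358], 0.57)]
```

View pics/o7.png

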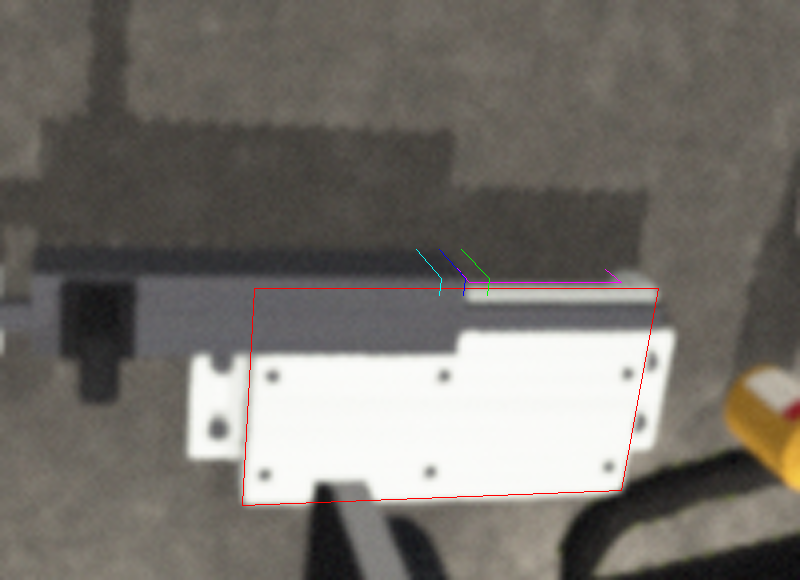

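View pics/w7.png

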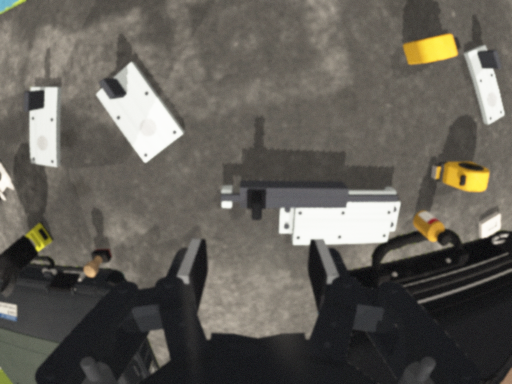

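Call:
step_arm:
  steps: "0 -0.15 -0.045 0 0 0 -0.3;0 -0.15 -0.045 0 0 0 -0.3;0 -0.15 -0.045 0 0 0 -0.3;0 -0.15 -0.045 0 0 0 -0.3;0 -0.15 -0.045 0 0 0 -0.3;0 -0.15 -0.045 0 0 0 -0.3;0.09 -0.14 -0.045 0.08 0 0 -0.3;0.09 0 0 0.08 0 0 -0.3;0 0 0 0 0 0 -0.3"

```text
time: 14.65
position: [0.4282, -0.3337, 0.1815]
tcp_rot: [0.196, 1.574, -0.161]
ft_force: [-0.3, 0.9, 0.1]
opening: 0.0553
```

```bash
python3 - <<'E'
from h import *
import pickle
c='wrist';m=camera_model(c);im=save(c,'w8.png')[:,:,::-1]; pickle.dump(m,open('w8.pkl','wb'))
a=topdown(im,c,.466,-.338,.012,.08,400,m); b=topdown(im,c,.43,-.33,.052,.04,400,m)
for k in range(0,400,40):
    for q in (a,b): cv2.line(q,(k,0),(k,399),(0,255,0) if k!=200 else (0,0,255),1);cv2.line(q,(0,k),(399,k),(0,255,0) if k!=200 else (0,0,255),1)
cv2.imwrite('pics/w8u.png',np.hstack([a,b]))
for t in ('plate_mid','plate_mid_fin'):
    r=finder.mark_of('wrist',t); print(t,[(np.round(x['point'],4).tolist(),round(x['conf'],2)) for x in r])
E
```

```text
plate_mid [([0.4649, -0.3344, 0.0011], 0.58)]
plate_mid_fin [([0.4294, -0.3211, 0.0358], 0.93), ([0.4783, -0.1746, 0.003], 0.32)]
```

View pics/w8u.png

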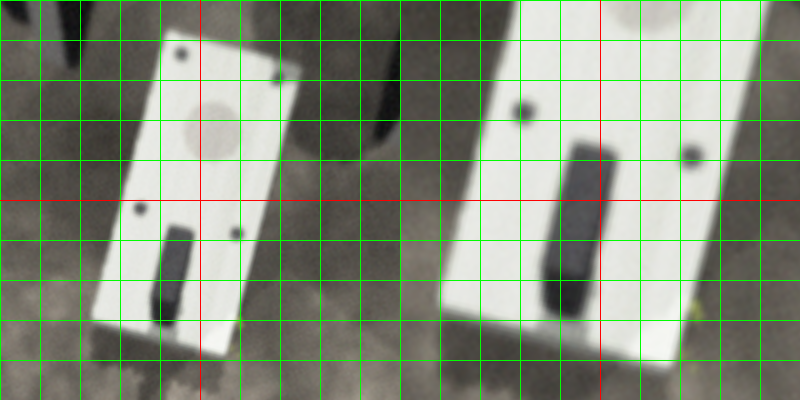

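View pics/w8.png

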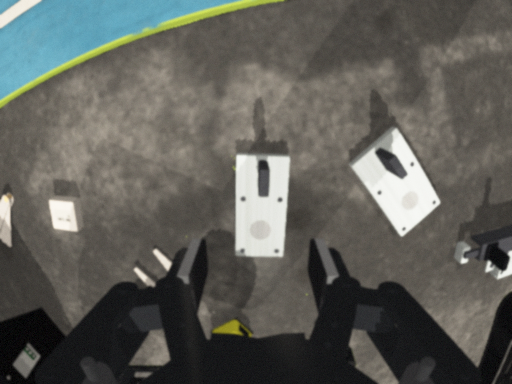

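```bash
python3 - <<'E'
from h import *
print(rel([.4278,-.326,.030],np.pi/2-.25), read_state()['q'].round(2))
E
```

```text
(array([ 0.515,  0.015, -0.008]), array([ 0.032, -0.011, -0.023])) [-0.67  0.31 -0.07  1.21  0.01 -0.44]
```

Call:
step_arm:
  steps: "0 0.012 -0.006 0.032 -0.011 -0.023 -0.3;0.15 0 0 0 0 0 -0.3;0.15 0 0 0 0 0 -0.3;0.1 0 0 0 0 0 -0.3;0 0 0 0 0 0 -0.3"

```text
time: 15.42
position: [0.4337, -0.3292, 0.0676]
tcp_rot: [0.187, 1.552, -0.201]
ft_force: [0.0, 0.3, -0.7]
opening: 0.0554
```

```bash
python3 - <<'E'
from h import *
print(rel([.4278,-.326,.030],np.pi/2-.25))
E
```

```text
(array([ 0.125,  0.006, -0.023]), array([0.004, 0.015, 0.01 ]))
```

Call:
step_arm:
  steps: "0.04 0.006 -0.023 0.004 0.015 0.01 -0.3;0.05 0 0 0 0 0 -0.3;0.025 0 0 0 0 0 -0.3;0 0 0 0 0 0 -0.3"

```text
time: 15.92
position: [0.4294, -0.3265, 0.0347]
tcp_rot: [0.194, 1.558, -0.198]
ft_force: [-0.3, 0.7, 0.1]
opening: 0.0555
```

```bash
python3 - <<'E'
from h import *
print(rel([.4278,-.326,.030],np.pi/2-.25))
E
```

```text
(array([ 0.016,  0.   , -0.006]), array([0.   , 0.006, 0.002]))
```

Call:
step_arm:
  steps: "0.012 0 -0.006 0 0.006 0 -0.3;0 0 0 0 0 0 1;0 0 0 0 0 0 1;0 0 0 0 0 0 1;0 0 0 0 0 0 1;0 0 0 0 0 0 1"
  force: 100

```text
time: 16.68
position: [0.428, -0.3265, 0.0318]
tcp_rot: [0.195, 1.561, -0.198]
ft_force: [0.1, -0.4, -0.7]
opening: 0.0088
```

```bash
python3 - <<'E'
from h import *
c='wrist';m=camera_model(c);im=save(c,'w9.png')[:,:,::-1]
print(rel([.4278,-.326,.030],np.pi/2-.25),pose()[1].as_matrix().round(3).tolist())
E
```

```text
(array([ 0.006,  0.001, -0.001]), array([-0.   ,  0.001,  0.003])) [[0.0, 0.248, 0.969], [-0.002, 0.969, -0.248], [-1.0, -0.002, 0.001]]
```

View pics/w9.png

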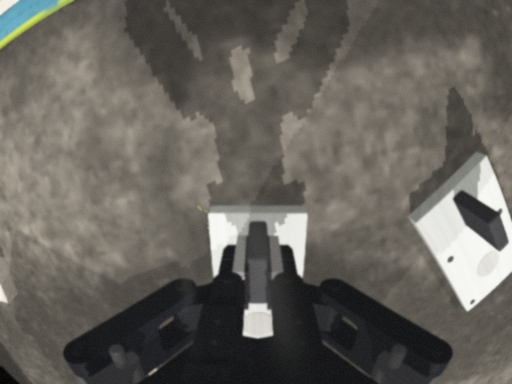

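Call:
step_arm:
  steps: "-0.06 0 0 0 0 0 1;-0.12 0 0 0 0 0 1;-0.12 0 0 0 0 0 1;-0.03 0.06 -0.01 0 0 0 1;0 0.14 -0.018 0 0 0 1;0 0.15 -0.02 0 0 0 1;0 0.15 -0.02 0 0 0 1;0 0.15 -0.02 0 0 0 1;0 0.15 -0.02 0 0 0 1;0 0.15 -0.02 0 0 0 1;0 0.15 -0.02 0 0 0 1;0 0.15 -0.02 0 0 0 1;0 0.15 -0.02 0 0 0 1;0 0.1 -0.01 0 0 0 1;0 0 0 -0.1 0 0 1;0 0 0 -0.085 0 0 1;0 0 0 0 0 0 1"

```text
time: 18.85
position: [0.4671, 0.1498, 0.1181]
tcp_rot: [0.078, 1.595, -0.075]
ft_force: [-0.2, -0.0, -2.6]
opening: 0.0082
```

```bash
python3 - <<'E'
from h import *
import pickle
c='wrist';m=camera_model(c);im=save(c,'w10.png')[:,:,::-1]; pickle.dump(m,open('w10.pkl','wb'))
save('scene','s10.png');save('side','d10.png')
print(rel([.4867,.1449,.125],np.pi/2-.105))
for t in ('magazine','narrow_mouth','plate_mid'):
    r=finder.mark_of('wrist',t); print(t,[(np.round(x['point'],4).tolist(),round(x['conf'],2)) for x in r])
E
```

```text
(array([-0.023, -0.009,  0.064]), array([ 0.008, -0.031, -0.001]))
magazine []
narrow_mouth []
plate_mid [([0.5052, 0.1481, 0.0832], 0.71), ([0.6861, 0.2334, -0.0034], 0.66)]
```

View pics/w10.png

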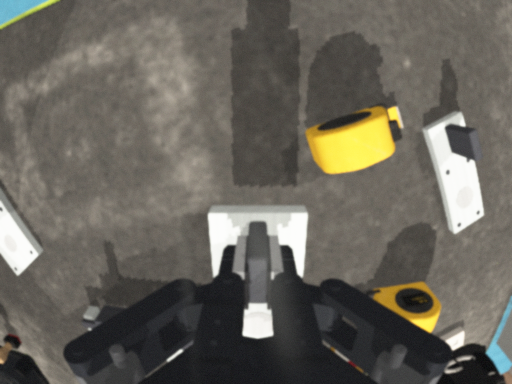

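View pics/s10.png

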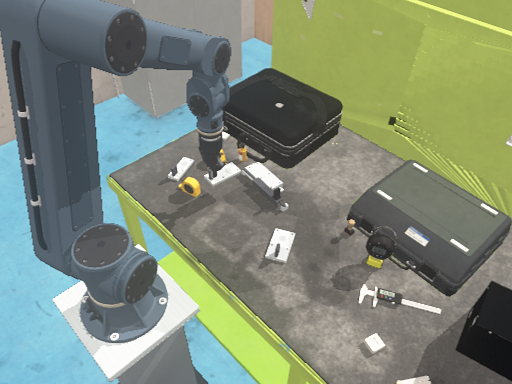

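View pics/d10.png

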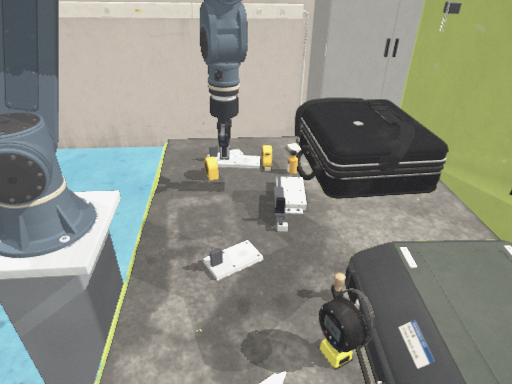

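```bash
python3 - <<'E'
from h import *
import pickle
for n in ('1','7'):
  m=pickle.load(open(f'w{n}.pkl','rb')); im=cv2.imread(f'pics/w{n}.png')
  ps=-.105; O=np.array([.618,.1303]); ex=np.array([np.cos(ps),np.sin(ps)]);ey=np.array([-np.sin(ps),np.cos(ps)])
  # rectify in magazine frame, 0.25mm/px: x 95..-15 rows, y 60..-120 cols
  gx=np.arange(95,-15,-.25)/1000; gy=np.arange(60,-125,-.25)/1000
  X,Y=np.meshgrid(gx,gy,indexing='ij'); P=O+X[...,None]*ex+Y[...,None]*ey
  uv=proj('wrist',np.c_[P.reshape(-1,2),np.full(X.size,.021)],m).reshape(*X.shape,2).astype(np.float32)
  q=cv2.remap(im,uv[...,0],uv[...,1],cv2.INTER_CUBIC); g=q.min(2).astype(float)
  # left edge and right edge: rows for x in 30..75 ; back edge
  for xm in (40,50,60,70):
    r=g[int((95-xm)/.25)-8:int((95-xm)/.25)+8].mean(0); d=np.gradient(cv2.GaussianBlur(r[None],(0,0),3)[0])
    L=slice(int((60-50)/.25),int((60-34)/.25)); Rr=slice(int((60+98)/.25),int((60+114)/.25))
    print(n,'x',xm,'left y',60-.25*(L.start+np.argmax(d[L])),round(d[L].max(),1),'right y',60-.25*(Rr.start+np.argmin(d[Rr])),round(d[Rr].min(),1))
  for ym in (30,10,-10,-50,-70,-90):
    c=int((60-ym)/.25); r=g[:,c-8:c+8].mean(1); d=np.gradient(cv2.GaussianBlur(r[None],(0,0),3)[0]); S=slice(int((95-90)/.25),int((95-74)/.25))
    print(n,'y',ym,'back x',95-.25*(S.start+np.argmax(d[S])),round(d[S].max(),1))
  cv2.imwrite(f'pics/r{n}.png',q)
E
```

```text
1 x 40 left y 40.0 0.2 right y -99.5 -11.7
1 x 50 left y 45.25 6.3 right y -108.25 -6.8
1 x 60 left y 40.5 0.3 right y -105.25 -1.3
1 x 70 left y 42.25 6.7 right y -106.75 -9.7
1 y 30 back x 83.75 8.1
1 y 10 back x 83.25 5.5
1 y -10 back x 83.0 6.0
1 y -50 back x 82.75 7.7
1 y -70 back x 82.25 7.5
1 y -90 back x 82.0 8.1
7 x 40 left y 50.0 4.5 right y -105.0 -5.0
7 x 50 left y 41.75 5.8 right y -113.0 -7.8
7 x 60 left y 50.0 3.8 right y -105.25 -4.4
7 x 70 left y 42.0 6.7 right y -106.75 -8.7
7 y 30 back x 83.75 10.2
7 y 10 back x 83.0 7.6
7 y -10 back x 82.75 8.0
7 y -50 back x 82.25 9.0
7 y -70 back x 74.25 5.6
7 y -90 back x 81.75 9.4
```

View pics/r7.png

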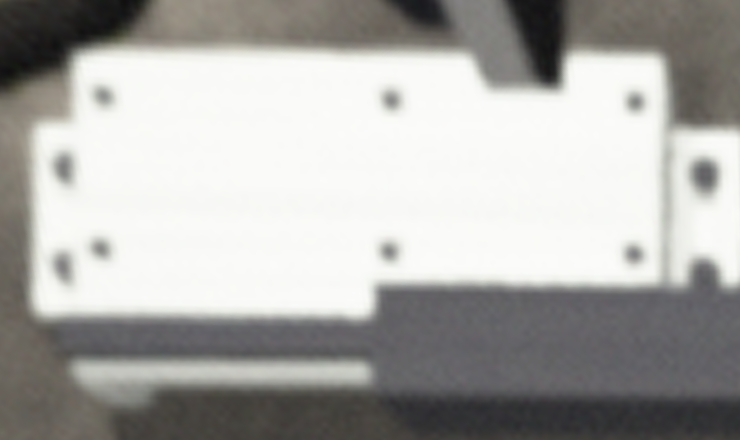

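```bash
python3 - <<'E'
from h import *
import pickle
m=pickle.load(open('w10.pkl','rb')); im=cv2.imread('pics/w10.png')
p,r=pose(); 
x0,y0=200,195; big=cv2.resize(im[y0:y0+95,x0:x0+120],None,fx=6,fy=6,interpolation=cv2.INTER_CUBIC)
def pl(P,col):
    P=np.array(P,float)/1000  # plate frame, TCP at (-42,0,31.8)
    d=P-np.array([-.042,0,.0318]); t=np.c_[-d[:,2],d[:,1],d[:,0]]
    w=r.apply(t)+p; uv=((proj('wrist',w,m)-[x0,y0]+.5)*6-.5).astype(int); cv2.polylines(big,[uv],False,col,1)
pl([[60,-28,12],[-60,-28,12],[-60,28,12],[60,28,12]],(0,0,255))
pl([[-60,-28,12],[-60,-28,0],[-60,28,0],[-60,28,12]],(0,0,255))
pl([[-28,-5,52],[-56,-5,52],[-56,5,52],[-28,5,52]],(0,255,0)); pl([[-56,-5,52],[-56,-5,12],[-56,5,12],[-56,5,52]],(0,255,0))
cv2.imwrite('pics/o10.png',big)
E
```

```text
(no output)
```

View pics/o10.png

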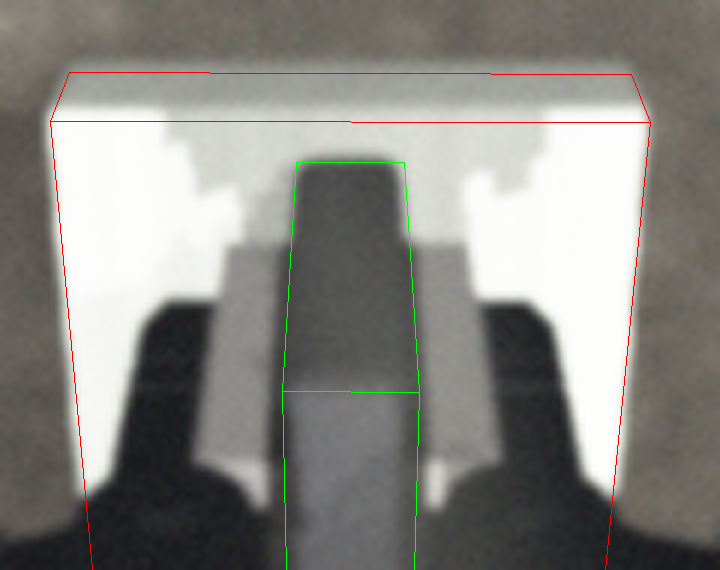

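```bash
python3 - <<'E'
from h import *
print(rel([.4884,.1471,.06],np.pi/2-.12))
E
```

```text
(array([ 0.195, -0.001,  0.071]), array([ 0.027, -0.029, -0.001]))
```

Call:
step_arm:
  steps: "0 0 0.071 0.027 -0.029 0 1;0.1 0 0 0 0 0 1;0.09 0 0 0 0 0 1;0 0 0 0 0 0 1"

```text
time: 19.65
position: [0.4953, 0.1466, 0.0613]
tcp_rot: [0.1, 1.561, -0.097]
ft_force: [0.6, 0.6, -2.4]
opening: 0.0084
```

```bash
python3 - <<'E'
from h import *
print(rel([.4884,.1471,.034],np.pi/2-.12))
E
```

```text
(array([ 0.091, -0.001, -0.024]), array([-0.007,  0.009, -0.003]))
```

Call:
step_arm:
  steps: "0.045 0 -0.02 -0.007 0.009 -0.003 1;0.035 0 0 0 0 0 1;0.01 0 0 0 0 0 1;0 0 0 0 0 0 1"

```text
time: 20.15
position: [0.4913, 0.1477, 0.0345]
tcp_rot: [0.096, 1.565, -0.094]
ft_force: [0.2, -0.5, -3.1]
opening: 0.0081
```

```bash
python3 - <<'E'
from h import *
print(rel([.4884,.1471,.0335],np.pi/2-.12))
for c in ('side','scene'):
  im=save(c,c+'11.png')[:,:,::-1]; u=proj(c,[[.58,.13,.02]])[0].astype(int); cv2.imwrite(f'pics/{c}11c.png',cv2.resize(im[u[1]-50:u[1]+50,u[0]-65:u[0]+65],None,fx=5,fy=5,interpolation=cv2.INTER_CUBIC))
E
```

```text
(array([ 0.003, -0.003, -0.009]), array([-0.001,  0.004, -0.001]))
```

View pics/side11c.png

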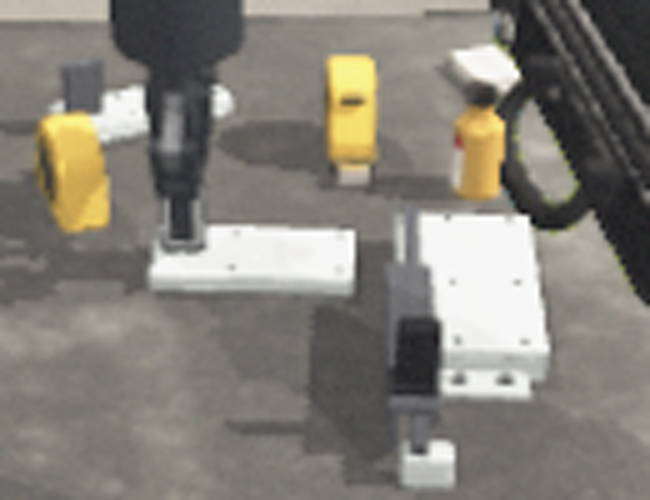

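View pics/scene11c.png

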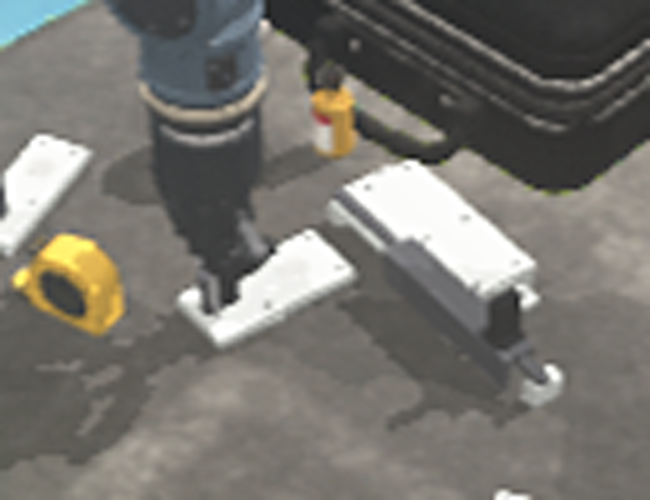

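Call:
step_arm:
  steps: "0.002 -0.003 0.03 0 0.004 0 1;0 0 0.05 0 0 0 1;0 0 0.025 0 0 0 1;0 0 0 0 0 0 1"

```text
time: 20.75
position: [0.526, 0.1428, 0.0348]
tcp_rot: [0.096, 1.567, -0.094]
ft_force: [0.4, -0.6, -2.9]
opening: 0.0087
```

```bash
cat >>h.py <<'E'
def magp(p,O=np.array([.6194,.1313]),ps=-.12):
    d=np.array(p[:2])-O; return (d@[np.cos(ps),np.sin(ps)]*1000).round(1),(d@[-np.sin(ps),np.cos(ps)]*1000).round(1)
E
python3 - <<'E'
from h import *
import pickle
p,r=pose(); print(magp(p),p,r.as_matrix()[:,2].round(3)); s=read_state(); print(s['ft_force'],s['moment'])
print(rel([.6194-.072*.9928,.1313+.072*.1197,.0335],np.pi/2-.12))
c='wrist'
for c in ('side','scene'):
  im=save(c,c+'12.png')[:,:,::-1]; u=proj(c,[[.60,.13,.02]])[0].astype(int); cv2.imwrite(f'pics/{c}12c.png',cv2.resize(im[u[1]-40:u[1]+40,u[0]-50:u[0]+50],None,fx=6,fy=6,interpolation=cv2.INTER_CUBIC))
E
```

```text
(np.float64(-94.1), np.float64(0.2)) [0.52598613 0.14277683 0.03475105] [ 0.993 -0.121  0.002]
[ 0.40590332 -0.61124201 -2.90971141] [0.06125692 0.12967011 0.04635988]
(array([ 0.004, -0.001,  0.074]), array([-0.002,  0.002, -0.002]))
```

View pics/scene12c.png

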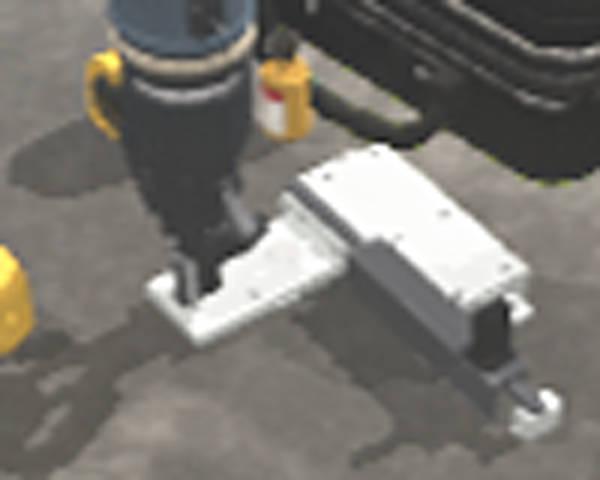

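View pics/side12c.png

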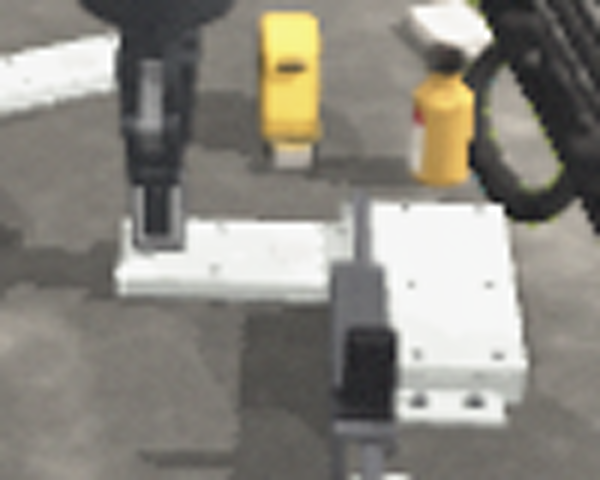

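Call:
step_arm:
  steps: "0.006 0 0 0 0 0 1;0.004 0 0.01 0 0 0 1;0 0 0.03 0 0 0 1;0 0 0.03 0 0 0 1;0 0 0 0 0 0 1"

```text
time: 21.48
position: [0.5477, 0.1403, 0.032]
tcp_rot: [0.096, 1.566, -0.093]
ft_force: [-0.4, 0.0, -3.3]
opening: 0.0085
```

```bash
python3 - <<'E'
from h import *
p,r=pose(); print(magp(p),p,r.as_matrix()[:,2].round(3)); s=read_state(); print(s['ft_force'],s['moment'])
print(rel([.6194-.032*.9928,.1313+.032*.1197,.0325],np.pi/2-.12))
E
```

```text
(np.float64(-72.2), np.float64(0.4)) [0.54771918 0.14032055 0.03201983] [ 0.993 -0.12   0.003]
[-0.38655838  0.00768378 -3.33471085] [-0.025476    0.15334629  0.0686786 ]
(array([-0.001, -0.001,  0.134]), array([-0.001,  0.003, -0.002]))
```

Leading end is about 30 mm inside with no resistance. I'll keep going.

Call:
step_arm:
  steps: "0 -0.001 0.04 0 0 0 1;0 0 0.05 0 0 0 1;0 0 0.03 0 0 0 1;0 0 0 0 0 0 1"

```text
time: 21.98
position: [0.5863, 0.1351, 0.0318]
tcp_rot: [0.096, 1.566, -0.094]
ft_force: [-0.1, -0.5, -1.4]
opening: 0.0086
```

```bash
python3 - <<'E'
from h import *
p,r=pose(); print(magp(p),p,r.as_matrix()[:,2].round(3)); s=read_state(); print(s['ft_force'],s['moment'])
E
```

```text
(np.float64(-33.4), np.float64(-0.2)) [0.5862648  0.13513907 0.03181517] [ 0.993 -0.121  0.002]
[-0.05685831 -0.53120463 -1.3596747 ] [-0.02957713  0.25691561 -0.02312275]
```

Near home by estimate. Now I'll push gently to feel the back stop.

Call:
step_arm:
  steps: "0 0 0.01 0 0 0 1;0 0 0.012 0 0 0 1;0 0 0.012 0 0 0 1;0 0 0 0 0 0 1"

```text
time: 22.48
position: [0.5866, 0.1349, 0.0328]
tcp_rot: [0.095, 1.582, -0.091]
ft_force: [2.2, -0.5, -0.1]
opening: 0.0091
```

```bash
python3 - <<'E'
from h import *
p,r=pose(); print(magp(p),p,r.as_matrix()[:,2].round(3)); s=read_state(); print(s['ft_force'],s['moment'])
E
```

```text
(np.float64(-33.0), np.float64(-0.4)) [0.58661075 0.13489232 0.03277834] [ 0.993 -0.118 -0.014]
[ 2.19744844 -0.51071585 -0.06599518] [-0.14675937 -0.56647317 -0.07265098]
```

Call:
step_arm:
  steps: "0 0 0 0 0 0 -0.3;0 0 0 0 0 0 -0.3;0 0 0 0 0 0 -0.3;-0.08 0 0 0 0 0 -0.3;-0.18 0 0 0 0 0 -0.3;-0.18 0 -0.05 0 0 0 -0.3;-0.18 0 -0.1 0 0 0 -0.3;0 0 0 0 0 0 -0.3"

```text
time: 23.48
position: [0.5438, 0.1396, 0.2243]
tcp_rot: [0.095, 1.582, -0.091]
ft_force: [0.6, 0.4, -0.5]
opening: 0.0553
```

```bash
python3 - <<'E'
from h import *
import pickle
c='wrist';m=camera_model(c);im=save(c,'w13.png')[:,:,::-1]; pickle.dump(m,open('w13.pkl','wb'))
ps=-.12; O=np.array([.6194,.1313,0]); Rz=R.from_euler('z',ps)
uc=proj(c,O+[.0,-.03,0],m)[0]; x0,y0=(uc-[90,70]).astype(int); x0=max(x0,0);y0=max(y0,0)
big=cv2.resize(im[y0:y0+140,x0:x0+180],None,fx=4,fy=4,interpolation=cv2.INTER_CUBIC)
def pl(P,col):
    w=Rz.apply(np.array(P,float)/1000)+O; uv=((proj(c,w,m)-[x0,y0]+.5)*4-.5).astype(int); cv2.polylines(big,[uv],False,col,1)
pl([[0,42,21],[82,42,21],[82,-106,21],[0,-106,21],[0,42,21]],(0,0,255))
pl([[0,28,12],[-50,28,12],[-50,-28,12],[0,-28,12]],(0,255,0))
for g,col in ((65.5,(0,255,0)),(74,(255,0,0)),(82.5,(255,255,0))):
   pl([[-2,36-g,34],[-8,36-g,34],[-8,36-g,3]],col)
cv2.imwrite('pics/o13.png',big)
for t in ('plate_mid','plate_mid_fin','magazine','tape_measure'):
    r=finder.mark_of('wrist',t); print(t,[(np.round(x['point'],4).tolist(),round(x['conf'],2)) for x in r])
E
```

```text
plate_mid [([0.6261, 0.1349, -0.0035], 0.87)]
plate_mid_fin []
magazine []
tape_measure [([0.6081, 0.2853, 0.0027], 0.9), ([0.419, 0.236, -0.0026], 0.86)]
```

View pics/o13.png

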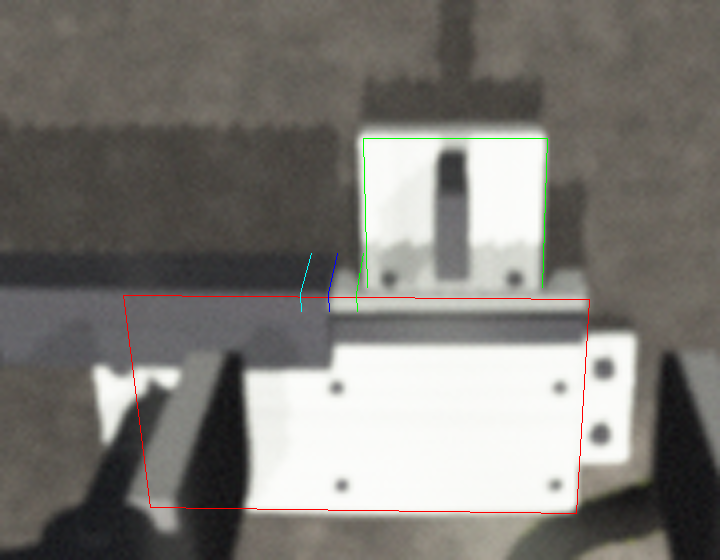

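View pics/w13.png

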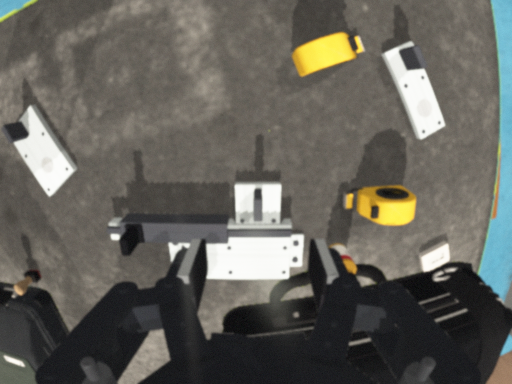

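```bash
python3 - <<'E'
from h import *
ex=np.array([.9928,-.1197]); O=np.array([.6194,.1313])
t=O-.095*ex; print(rel([*t,.06],np.pi/2-.12))
E
```

```text
(array([ 0.528,  0.007, -0.049]), array([ 0.001, -0.029,  0.003]))
```

Call:
step_arm:
  steps: "0 0.007 -0.07 0 -0.029 0 1;0.16 0 0 0 0 0 1;0.18 0 0 0 0 0 1;0.16 0 0 0 0 0 1;0 0 0 0 0 0 1"
  force: 40

```text
time: 24.35
position: [0.5202, 0.1418, 0.0582]
tcp_rot: [0.091, 1.577, -0.099]
ft_force: [0.2, -0.1, 0.7]
opening: 0.0005
```

```bash
python3 - <<'E'
from h import *
ex=np.array([.9928,-.1197]); O=np.array([.6194,.1313])
print(magp(pose()[0]),pose()[0]); print(rel([*(O-.085*ex),.032],np.pi/2-.12))
E
```

```text
(np.float64(-99.7), np.float64(-1.4)) [0.52022193 0.14184224 0.05823224]
(array([0.087, 0.005, 0.05 ]), array([-0.001, -0.01 ,  0.007]))
```

Call:
step_arm:
  steps: "0.05 0.005 0 0 -0.01 0.007 1;0.035 0 0 0 0 0 1;0 0 0.05 0 0 0 1;0 0 0.03 0 0 0 1;0 0 0 0 0 0 1"

```text
time: 24.98
position: [0.5499, 0.1407, 0.0364]
tcp_rot: [0.096, 1.564, -0.094]
ft_force: [-0.4, 0.4, -0.3]
opening: -0.0002
```

```bash
python3 - <<'E'
from h import *
s=read_state();print(magp(pose()[0]),pose()[0],s['ft_force'],s['moment'])
E
```

```text
(np.float64(-70.1), np.float64(1.0)) [0.54989508 0.14065014 0.03639436] [-0.38069748  0.43992092 -0.34928176] [ 0.03989952 -0.00920397  0.00600212]
```

Call:
step_arm:
  steps: "0.012 -0.002 0.02 0 0 0 1;0 0 0.02 0 0 0 1;0 0 0.02 0 0 0 1;0 0 0.02 0 0 0 1;0 0 0.02 0 0 0 1"

```text
time: 25.6
position: [0.561, 0.1377, 0.0308]
tcp_rot: [0.095, 1.6, -0.09]
ft_force: [-23.3, 4.3, 14.0]
opening: 0.0003
```

```bash
python3 - <<'E'
from h import *
s=read_state();print(magp(pose()[0]),pose()[0],s['ft_force'],s['moment'])
E
```

```text
(np.float64(-58.8), np.float64(-0.7)) [0.56098227 0.13768222 0.03079937] [-23.30502523   4.26651365  14.02517903] [0.87625055 4.1433074  0.00702959]
```

Call:
step_arm:
  steps: "0 0 -0.05 0 0 0 1;0 0 -0.06 0 -0.04 0 1;-0.15 0 -0.03 0 0 0 1;-0.18 0 0 0 0 0 1;-0.18 0 0 0 0 0 1;-0.15 0 0 0 0 0 1;0 0 0 0 0 0 1"

```text
time: 26.48
position: [0.517, 0.1423, 0.2354]
tcp_rot: [0.092, 1.572, -0.091]
ft_force: [0.0, 0.0, -0.4]
opening: -0.0
```

```bash
python3 - <<'E'
from h import *
import pickle
c='wrist';m=camera_model(c);im=save(c,'w14.png')[:,:,::-1]; pickle.dump(m,open('w14.pkl','wb'))
for ox in (.618,.6194):
  ps=-.12; O=np.array([ox,.1313,0]); Rz=R.from_euler('z',ps)
  uc=proj(c,[.6194,.1,0],m)[0]; x0,y0=(uc-[70,70]).astype(int); x0=max(x0,0);y0=max(y0,0)
  big=cv2.resize(im[y0:y0+140,x0:x0+100],None,fx=4,fy=4,interpolation=cv2.INTER_CUBIC)
  def pl(P,col):
    w=Rz.apply(np.array(P,float)/1000)+O; uv=((proj(c,w,m)-[x0,y0]+.5)*4-.5).astype(int); cv2.polylines(big,[uv],False,col,1)
  pl([[0,42,21],[82,42,21],[82,-106,21],[0,-106,21],[0,42,21]],(0,0,255))
  pl([[0,28,12],[-50,28,12],[-50,-28,12],[0,-28,12]],(0,255,0))
  pl([[-18,-5,52],[-46,-5,52],[-46,5,52],[-18,5,52],[-18,-5,52]],(255,255,0))
  for g,col in ((65.5,(0,255,0)),(74,(255,0,0)),(82.5,(255,255,0))): pl([[-2,36-g,34],[-8,36-g,34],[-8,36-g,3]],col)
  cv2.imwrite('pics/o14_%d.png'%(ox*1e4),big)
a=cv2.imread('pics/o14_6180.png');b=cv2.imread('pics/o14_6194.png');cv2.imwrite('pics/o14.png',np.hstack([a,b]))
for c in ('side','scene'):
  im=save(c,c+'14.png')[:,:,::-1]
  for t in ('plate_mid','plate_mid_fin','magazine','tape_measure','oil_bottle','plate_narrow','plate_wide'):
    r=finder.mark_of(c,t); print(c,t,[(np.round(x['point'],4).tolist(),round(x['conf'],2)) for x in r])
E
```

```text
[ WARN:0@2.840] global loadsave.cpp:275 findDecoder imread_('pics/o14_6194.png'): can't open/read file: check file path/integrity
Traceback (most recent call last):
ValueError: all the input arrays must have same number of dimensions, but the array at index 0 has 3 dimension(s) and the array at index 1 has 1 dimension(s)
```

```bash
ls pics/o14*; python3 - <<'E'
from h import *
import glob
f=sorted(glob.glob('pics/o14_*.png')); cv2.imwrite('pics/o14.png',np.hstack([cv2.imread(x) for x in f]))
for c in ('side','scene'):
  im=save(c,c+'14.png')[:,:,::-1]
  for t in ('plate_mid','plate_mid_fin','magazine','tape_measure','oil_bottle','plate_narrow','plate_wide'):
    r=finder.mark_of(c,t); print(c,t,[(np.round(x['point'],4).tolist(),round(x['conf'],2)) for x in r])
E
```

```text
pics/o14_6180.png
pics/o14_6193.png
side plate_mid [([0.4196, 0.2358, -0.0037], 0.62)]
side plate_mid_fin [([0.5874, 0.1363, 0.0336], 0.63)]
side magazine [([0.6164, 0.1295, 0.0019], 0.77)]
side tape_measure [([0.4199, 0.2382, -0.0023], 0.81), ([0.6056, 0.2874, 0.0004], 0.54)]
side oil_bottle [([0.6839, 0.2325, -0.0003], 0.49)]
side plate_narrow [([0.47, 0.3542, -0.0028], 0.79)]
side plate_wide [([0.481, -0.1697, 0.0017], 0.62)]
scene plate_mid [([0.6254, 0.1273, 0.0018], 0.49), ([0.4797, -0.17, -0.0062], 0.19)]
scene plate_mid_fin [([0.5879, 0.1371, 0.0382], 0.48)]
scene magazine [([0.6221, 0.132, -0.0005], 0.7)]
scene tape_measure [([0.422, 0.2368, -0.0016], 0.69), ([0.6062, 0.2916, -0.0002], 0.59)]
scene oil_bottle [([0.6841, 0.2349, 0.0005], 0.54)]
scene plate_narrow [([0.4677, 0.3538, -0.0002], 0.87)]
scene plate_wide [([0.481, -0.1694, 0.0], 0.77)]
```

View pics/o14.png

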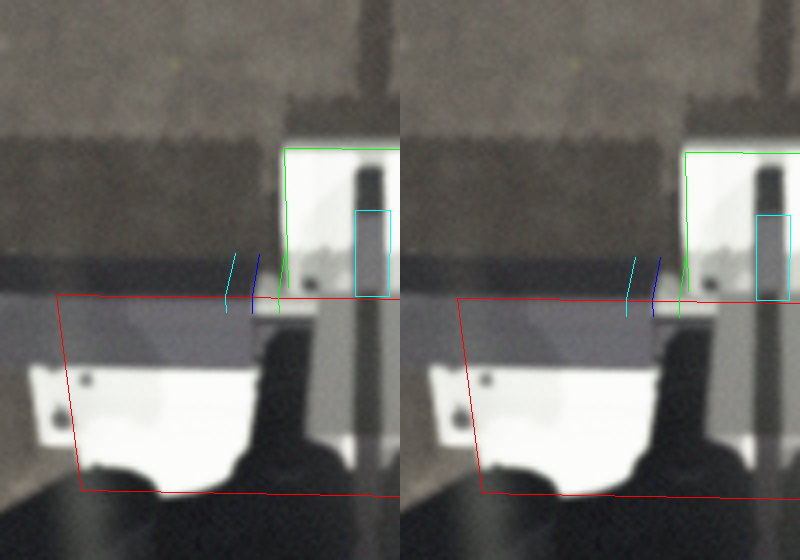

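View pics/side14.png

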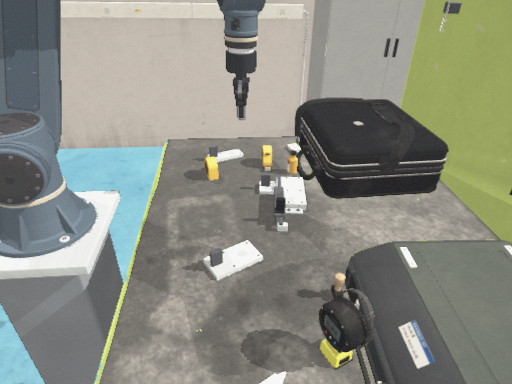

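```bash
python3 -c "
from h import *
print(read_state()['time']); print(ticket.job_done())"
```

```text
27.325
the job is handed in; nothing more can be done
None
```

The middle-width plate is in the wide slot against the back stop with its fin outside, and I handed the job in at 27.3 s. No verdict is reported.

**What I did**
- **Tape measure:** I set it upright at about (0.42, 0.24), roughly 0.22 m from the slot mouth.
- **Gate:** I pulled it open to about 74 mm, inside the 65.5 to 82.5 mm window.
- **Plate:** I slid it in by its fin, then pushed on the fin with closed fingers. It held against about 23 N without moving.

**Last checks**
- **Gate:** the final wrist picture still puts it at about 74 mm.
- **Plate depth:** the wrist pictures and finger contact put the plate home to within 0 to 2 mm. The spread comes from an uncertainty of about 1.5 mm in the magazine's position, and the limit is 4 mm.
- **Bystanders:** the other two plates and the bottle are within about 5 mm of where they started.
- **Disagreement:** in the side view the detector once labelled the tape as the middle plate, at low confidence. The other views contradict it.
- **Robot:** the arm is clear of everything, with the tool about 0.2 m above the worktop.

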